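# Pack up a hold-down clamp and keep it pressed

## Task

The bench block under the hold-down arm is too low for the arm to clamp: the arm comes to its own stop first. With the arm open, stack packing plates flat and centred on the block, only as many as are needed for the arm's foot to bear on them before it reaches its stop, leaving the spare plates on the mat; then swing the arm down onto the stack and finish while still pressing firmly on the arm's round pad, without letting go, and without disturbing the loupe, the oil cup or the brass wheel.

Things in the scene. Friction and masses are not known exactly. Their poses are not given: they have to be found in the camera images.
- board: fixed raised wooden work board on legs, on which all the work stands: 188 (x) x 490 (y) mm, its top 100 mm above the bench top (world z = 0.100). Origin on the bench top under its middle, z up
- fixture: the fixed dark steel hold-down fixture: base plate 145 x 64 x 10 mm. Origin on the board directly under the centre of the block; z up, x from the block towards the hinge. The hinge axis is along y, at x = +85 mm, z = 70 mm, between two cheeks (x 72 to 98 mm, 40 mm wide over all, up to z = 82 mm). The base plate runs from x = -45 to +100 mm
- hold_arm (a joint): angle of the steel hold-down arm (bar 14 mm wide, 99 mm from hinge to end), rad: 0 level on its own stop, about 1.5 upright; starts open. Lightly sprung: let go, it lifts (about 1 N at the pad) to nearly upright. Round rubber foot, 15 mm wide, 85 mm from the hinge: underside 62 mm above the board at 0, 8 mm higher at 0.095 rad. Clamps properly from just off its stop to 0.12 rad
- press_pad (a point): centre of the outer face of the round steel pad (24 mm across) on the arm, the place to press. It is 85 mm from the hinge along the arm and 14 mm off the hinge line, on the upper side when the arm is down (84 mm above the board at angle 0); with the arm upright this face looks away from the robot
- hinge_mid (a point): middle of the arm's hinge axis, 70 mm above the board
- support: fixed round steel bench block 42 mm across and 20 mm high, on a post whose height differs from time to time. Origin at the centre of the block's flat top, z up: its height above the board is 42 to 58 mm, so the gap up to the foot (62 mm when the arm is on its stop) is 4 to 20 mm
- plate_1: one of three equal loose steel packing plates, 44 (x) x 30 (y) x 8 (z) mm, 70 g, lying flat on the mat in a row, long sides along the row, 58 mm apart. Origin at the centre of its underside
- plate_2: one of three equal loose steel packing plates, 44 (x) x 30 (y) x 8 (z) mm, 70 g, lying flat on the mat in a row, long sides along the row, 58 mm apart. Origin at the centre of its underside
- plate_3: one of three equal loose steel packing plates, 44 (x) x 30 (y) x 8 (z) mm, 70 g, lying flat on the mat in a row, long sides along the row, 58 mm apart. Origin at the centre of its underside
- mat: fixed thin cork mat, 80 (x) x 176 (y) mm, 3 mm thick, on which the plates lie. Origin at the centre of its underside
- loupe: bystander: black eyeglass loupe 36 mm across, 31 mm high, origin at the centre of its underside
- cup: bystander: small reddish wooden oil cup 30 mm across, 20 mm high, origin at the centre of its underside
- wheel: bystander: brass gear wheel 34 mm across with a short upright arbor, 11 mm high, origin at the centre of its underside

How it is judged:
On the way:
1. a packing plate lies flat and centred on the block, let go, with the arm still open (value of joint hold_arm above 0.8 rad and (((horizontal distance between plate_1 and support below 0.012 m and z of plate_1 in the frame of support above -0.003 m and angle between plate_1's own z axis and vertical below 0.08 rad) and contact force between plate_1 and the fingers below 0.1 N) or ((horizontal distance between plate_2 and support below 0.012 m and z of plate_2 in the frame of support above -0.003 m and angle between plate_2's own z axis and vertical below 0.08 rad) and contact force between plate_2 and the fingers below 0.1 N) or ((horizontal distance between plate_3 and support below 0.012 m and z of plate_3 in the frame of support above -0.003 m and angle between plate_3's own z axis and vertical below 0.08 rad) and contact force between plate_3 and the fingers below 0.1 N))), for 0.2 s.
At the end, for the whole second after the job is handed in: Fingers press the arm (not the plates) with over 4 N; its foot bears on a stacked plate with over 4 N, under 0.12 rad (10 mm) above its stop; each plate lies flat on the stack, within 12 mm of the block's centre and 0.08 rad of level, or within 20 mm of where it started ((((horizontal distance between plate_1 and support below 0.012 m and z of plate_1 in the frame of support above -0.003 m and angle between plate_1's own z axis and vertical below 0.08 rad) and contact force between hold_arm and plate_1 above 4 N) or ((horizontal distance between plate_2 and support below 0.012 m and z of plate_2 in the frame of support above -0.003 m and angle between plate_2's own z axis and vertical below 0.08 rad) and contact force between hold_arm and plate_2 above 4 N) or ((horizontal distance between plate_3 and support below 0.012 m and z of plate_3 in the frame of support above -0.003 m and angle between plate_3's own z axis and vertical below 0.08 rad) and contact force between hold_arm and plate_3 above 4 N)) and ((horizontal distance between plate_1 and support below 0.012 m and z of plate_1 in the frame of support above -0.003 m and angle between plate_1's own z axis and vertical below 0.08 rad) or distance of plate_1 from where it was at the start of the episode below 0.02 m) and ((horizontal distance between plate_2 and support below 0.012 m and z of plate_2 in the frame of support above -0.003 m and angle between plate_2's own z axis and vertical below 0.08 rad) or distance of plate_2 from where it was at the start of the episode below 0.02 m) and ((horizontal distance between plate_3 and support below 0.012 m and z of plate_3 in the frame of support above -0.003 m and angle between plate_3's own z axis and vertical below 0.08 rad) or distance of plate_3 from where it was at the start of the episode below 0.02 m) and contact force between the fingers and hold_arm above 4 N and value of joint hold_arm below 0.12 rad and contact force between the fingers and plate_1 below 0.1 N and contact force between the fingers and plate_2 below 0.1 N and contact force between the fingers and plate_3 below 0.1 N); the arm keeps its last pose, push and grip.
It fails at once if the loupe is moved by more than 15 mm (distance of loupe from where it was at the start of the episode above 0.015 m).
It fails at once if the cup is moved by more than 15 mm (distance of cup from where it was at the start of the episode above 0.015 m).
It fails at once if the wheel is moved by more than 15 mm (distance of wheel from where it was at the start of the episode above 0.015 m).
It also fails if it takes over 72 s, if anything falls off the work surface, if the arm or the gripper's body presses on something with over 40 N, if the wrist force passes 120 N, or if a joint passes its speed limit or range.

## Robot

A 7-joint arm with a two-finger parallel gripper is mounted at the origin on a cart in front of the work surface, level with it; the furniture and walls round the work are solid. World frame = base frame: x ahead of the robot, y to its left, z up, the work surface at z = 0. Lengths are in m, angles in rad, forces in N, time in s.
With the tool pointing down it reaches from about 0.4 to 0.9 m from the base axis. Payload 5.6 kg.
Tool frame: the origin (TCP) lies midway between the tips of the shut fingers; the grasp point (between the pads) lies 19 mm behind it; z points along the fingers, y is the line along which they close (so a half turn about z gives the same grasp; the last joint's range is limited). The gripper opens to 92 mm and grips with 3 to 60 N. Pads are 20 mm wide; open, the fingers measure 128 mm over their backs; the gripper's body (75 mm by 189 mm) begins 69 mm behind the grasp point.
Start: joints at [-1.224, 0.468, -0.012, 1.603, 0.006, 1.071, -0.056], TCP at [0.247, 0.601, 0.215] pointing down, gripper open.
Joint ranges: [-2.53, 2.53], [-0.31, 2.02], [-1.57, 1.55], [0.28, 2.44], [-1.29, 4.43], [0.15, 1.84], [-2.92, 2.92]. Speed limits (rad/s): [2.57, 2.57, 3.14, 3.14, 3.14, 3.14, 3.14].

## Interface

Orientations are given as a 3x3 rotation matrix whose columns are the frame's x, y, z axes.
In Python, from station import env, effector, solver, viewer, workorder, search_frame, tip_of gives the robot as it stands. Calls block until the motion is done:
- env.reach(position, orientation): joint-space move of the TCP to a pose.
- env.movel(position, frame=None, rate=0.15): straight line of the TCP; frame=None keeps the orientation; rate is the mean speed in m/s.
- env.goto_joints(angles): joint-space move.
- effector.release() and effector.grasp(squeeze=None): open the fingers fully, or close them until they stop; squeeze is the grip in N (None keeps the last).
- env.pause(seconds).
- solver.inverse_kinematics(position, orientation): joint angles nearest the present ones, or None.
- env.sense(): the state.
- viewer.read_camera(name): name is "side" or "top" or "wrist"; returns (picture, depth): 480x640x3 uint8, red, green, blue; 480x640 float32, m along the optical axis (not along the pixel's ray), 0 where there is no reading.
- viewer.camera_info(name): a dict with "intrinsics" (3x3 intrinsics, pixels), "eye" and "rotation" of the camera in the world; the wrist camera has in their place "T_tool_cam" (4x4, takes a point from camera to tool coordinates, whose origin is the TCP and whose axes are the flange's). Camera axes: x right, y up, looking along -z (the intrinsics and any distortion apply to the point x, -y, -z); pixel columns grow to the right and rows downward; lengths in m; the calibration is good to about 2 mm. A picture is of the moment at which its call begins: read the wrist's pose just before it. camera_info takes no time and is no camera call.
A pose or a line that the arm cannot do raises env.PlanningError and nothing moves.
- workorder.finish_job(): hands the job in; it is judged then, once.
Trained networks look in the newest picture that a camera, given by its name, has taken for a name from the list of things; names that differ only in an ending like _2 or _b are one class to them, and where a whole thing is asked for, a point or a joint stands for the part that bears it (a point fixed in the world has none). Each returns a list of dicts, best first, with "score" (0 to 1); they miss things now and then, are a little off and sometimes report something else, mostly with a low value. They report only what shows in the picture. A call takes as long as a camera call.
- search_frame(camera, name): "at" ([x, y, z] in m, in world coordinates, good to about 4 mm: the middle of the surface that is visible of it).
- tip_of(camera, name): "at" ([x, y, z] in m, in world coordinates, good to about 4 mm: a listed point, or the origin of a listed thing).
The state is a dict: "t": time; "joint_positions": joint angles; "joint_velocities": joint speeds; "tau": joint torques, N m; "ee_pos": TCP position; "tcp_rot": TCP orientation; "wrist_force": force on the tool from outside, world axes, zero at the start; "moment": the same for the moment, N m; "gripper_width": finger opening in m; "grasp_force": force on a finger pad.
Only numpy, scipy, OpenCV 4.12 (cv2) and the standard library are available. Lean on these libraries where they do the work, as an engineer would, in place of code of your own. Each camera call takes 0.05 s, during which the arm holds its last target. There are 200 camera calls.

## Working session

There is one attempt and no reset: what is moved stays moved. The work goes in short steps, each a Python script; the robot and the scene stay as the last script left them, time stands still between calls to the robot, and variables do not carry over. Pictures are saved under pics/ and viewed, at most 10 in all, crops included, and the job is handed in when it is done.

```bash
ls; mkdir -p pics; python3 - <<'E'
from station import *
import cv2,numpy as np
ims=[]
for c in ("top","side"):
    p,d=viewer.read_camera(c)
    ims.append(p)
    np.savez(f"pics/{c}.npz",p=p,d=d)
    i=viewer.camera_info(c); print(c,{k:np.round(v,3).tolist() for k,v in i.items() if k in("intrinsics","eye","rotation")}, i.keys())
    for n in ("board","plate_1","support","mat","press_pad","hinge_mid","fixture","loupe","cup","wheel"):
        for f in (search_frame,tip_of):
            try: print(c,n,f.__name__,[(np.round(r["at"],3).tolist(),round(r["score"],2)) for r in f(c,n)][:4])
            except Exception as e: print(n,f.__name__,e)
for c,p in zip(("top","side"),ims): cv2.imwrite(f"pics/{c}0.png",p[:,:,::-1])
s=env.sense(); print(s["t"],s["wrist_force"],s["gripper_width"])
E
```

```text
pics
top {'intrinsics': [[559.734, 0.0, 326.847], [0.0, 559.734, 239.73], [0.0, 0.0, 1.0]], 'eye': [0.402, 0.172, 1.019], 'rotation': [[-0.014, 0.999, -0.053], [-1.0, -0.015, -0.019], [-0.02, 0.052, 0.998]]} dict_keys(['intrinsics', 'eye', 'rotation'])
top board call [([0.48, 0.146, 0.099], 0.97)]
top board call [([0.471, 0.16, -0.001], 0.6)]
top plate_1 call [([0.446, 0.29, 0.112], 0.97), ([0.453, 0.233, 0.113], 0.86), ([0.45, 0.348, 0.112], 0.79), ([0.537, 0.021, 0.254], 0.18)]
top plate_1 call [([0.449, 0.231, 0.101], 0.68), ([0.45, 0.348, 0.103], 0.63)]
top support call [([0.448, 0.028, 0.146], 0.81), ([0.449, 0.29, 0.103], 0.51)]
top support call [([0.45, 0.025, 0.146], 0.67)]
top mat call [([0.45, 0.284, 0.101], 0.76)]
top mat call [([0.448, 0.29, 0.096], 0.63)]
top press_pad call [([0.535, 0.02, 0.261], 0.73)]
top press_pad call [([0.545, 0.019, 0.256], 0.94)]
top hinge_mid call [([0.536, 0.022, 0.252], 0.96)]
top hinge_mid call [([0.537, 0.018, 0.167], 0.63)]
top fixture call [([0.495, 0.023, 0.113], 0.55)]
top fixture call [([0.447, 0.018, 0.102], 0.8)]
top loupe call [([0.5
[... 1197 characters left out ...]
7), ([0.45, 0.351, 0.107], 0.54)]
side hinge_mid call [([0.538, 0.012, 0.235], 0.95), ([0.41, 0.158, 0.102], 0.24)]
side hinge_mid call [([0.537, 0.021, 0.17], 0.62)]
side fixture call [([0.511, 0.006, 0.11], 0.94), ([0.446, 0.344, 0.115], 0.36)]
side fixture call [([0.451, 0.35, 0.104], 0.74), ([0.447, 0.019, 0.097], 0.63)]
side loupe call [([0.529, 0.155, 0.118], 0.94)]
side loupe call [([0.53, 0.164, 0.098], 0.65), ([0.446, 0.294, 0.101], 0.25)]
side cup call [([0.47, 0.159, 0.112], 0.51)]
side cup call [([0.473, 0.156, 0.101], 0.54)]
side wheel call [([0.41, 0.157, 0.101], 0.43)]
side wheel call [([0.407, 0.161, 0.101], 0.44)]
2.1 [-0.50570192 -0.0525446   0.37227242] 0.09182885548076022
```

```bash
cat > h.py <<'E'
from station import *
import cv2,numpy as np
def cloud(c,d):
    i=viewer.camera_info(c);K=np.array(i["intrinsics"]);R=np.array(i["rotation"]);e=np.array(i["eye"])
    v,u=np.mgrid[:480,:640]
    P=np.stack([(u-K[0,2])/K[0,0]*d,-(v-K[1,2])/K[1,1]*d,-d],-1)
    P=P@R.T+e; P[d==0]=np.nan; return P
E
python3 - <<'E'
from h import *
for c in ("top","side"):
    z=np.load(f"pics/{c}.npz");P=cloud(c,z["d"]);x,y,h=P[...,0],P[...,1],P[...,2]
    def box(a,b,r): return (abs(x-a)<r)&(abs(y-b)<r)
    print(c,"block",np.nanmedian(h[box(.449,.02,.013)]),np.nanstd(h[box(.449,.02,.013)]),
     "board",[round(float(np.nanmedian(h[box(*q,.012)])),4) for q in((.45,.1),(.40,-.04),(.5,-.04),(.41,.12))],"base",np.nanmedian(h[(abs(x-.415)<.006)&(abs(y-.02)<.02)]),
     "plates",[round(float(np.nanmedian(h[box(*q,.009)])),4) for q in((.452,.232),(.446,.29),(.45,.349))])
    m=(h>.13)&(h<.16)&box(.449,.02,.035); m&=abs(h-np.nanmedian(h[box(.449,.02,.013)]))<.005
    print("block centre",cv2.minEnclosingCircle(P[m][:,:2].astype(np.float32)))
    m=(abs(h-.112)<.0045)&(y>.19)&(y<.4)&(abs(x-.45)<.04)
    n,l,st,_=cv2.connectedComponentsWithStats(m.astype(np.uint8))
    for k in range(1,n):
        if st[k,4]>150: print("plate",cv2.minAreaRect((P[l==k][:,:2]*1000).astype(np.float32)),st[k,4])
    m=(h>.19)&(abs(x-.53)<.05)&(abs(y-.02)<.03); 
    print("arm",[np.round(np.nanpercentile(P[m],q,axis=0),3).tolist() for q in(2,50,98)])
E
```

```text
top block 0.14463756686499762 0.0016440954042843555 board [0.0989, 0.099, 0.099, 0.099] base 0.10951781112129877 plates [0.11, 0.11, 0.1101]
block centre ((0.44872525334358215, 0.020818468183279037), 0.02124127373099327)
plate ((451.6780090332031, 233.550537109375), (29.64349365234375, 42.58222579956055), 89.0925521850586) 465
plate ((446.929443359375, 351.1396484375), (30.56011390686035, 42.81721878051758), 89.730224609375) 490
plate ((444.1003723144531, 293.40673828125), (44.104583740234375, 30.162179946899414), 11.086997032165527) 470
arm [[0.525, 0.01, 0.197], [0.536, 0.022, 0.261], [0.546, 0.031, 0.27]]
side block 0.14626411957895208 0.008580181458317376 board [0.1004, 0.1, 0.1002, 0.1004] base 0.11083029267352174 plates [0.1113, 0.111, 0.111]
block centre ((0.4476695954799652, 0.017625126987695694), 0.021225938573479652)
plate ((446.54547119140625, 349.1686706542969), (44.643375396728516, 33.84267807006836), 1.1287100315093994) 199
plate ((443.2690124511719, 290.4341125488281), (44.21612548828125, 33.803627014160156), 11.8128662109375) 225
plate ((451.12847900390625, 230.23800659179688), (43.717872619628906, 32.30436706542969), 2.455824375152588) 253
arm [[0.525, 0.006, 0.193], [0.536, 0.012, 0.252], [0.545, 0.023, 0.27]]
```

View pics/side0.png

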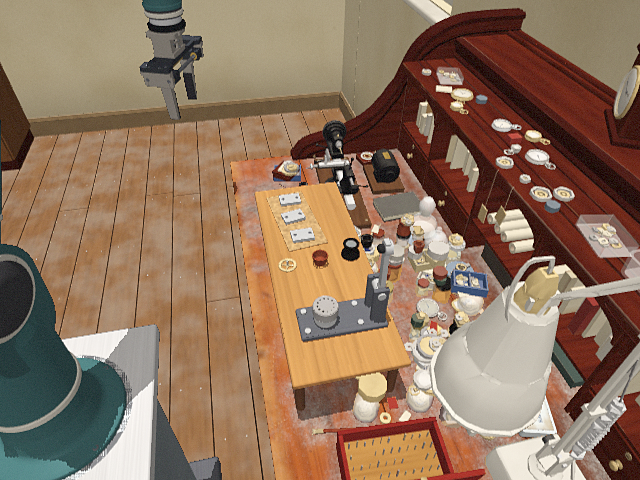

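View pics/top0.png

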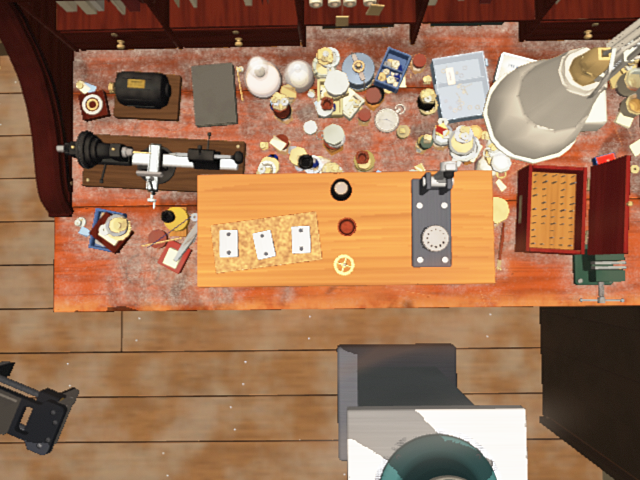

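The side view shows the three plates around (290,199)–(302,235), the wheel (287,265), cup (320,258), loupe (350,247), block (325,310) and upright arm (383,270). The top view agrees, with the middle plate turned about 11°. The block height is close to the 2/3‑plate limit, so I'll refine it.

```bash
python3 - <<'E'
from h import *
for c in ("top","side"):
    z=np.load(f"pics/{c}.npz");P=cloud(c,z["d"]);x,y,h=P[...,0],P[...,1],P[...,2]
    m=np.hypot(x-.4482,y-.0192)<.018
    print(c,np.histogram(h[m],np.arange(.138,.152,.001)))
    ms=(abs(x-.415)<.008)&(abs(y-.02)<.02); print(np.histogram(h[ms],np.arange(.106,.115,.001)))
    for q in((.452,.232),(.445,.292),(.447,.35)):
        k=np.hypot(x-q[0],y-q[1])<.012; print("pl",np.nanpercentile(h[k],[25,50,75,90]).round(4))
s=env.sense();T=np.array(s["tcp_rot"]);print(T.round(3),s["ee_pos"])
i=viewer.camera_info("wrist");print(np.array(i["T_tool_cam"]).round(4),i["intrinsics"])
# IK check
def R(yaw): c,s=np.cos(yaw),np.sin(yaw);return np.array([[c,s,0],[s,-c,0],[0,0,-1.]])
for p,yws in (((.449,.019,.2),(0,np.pi)),((.449,.019,.30),(0,np.pi)),((.452,.232,.2),(np.pi/2,-np.pi/2)),((.53,.02,.27),(0,np.pi/2,np.pi,-np.pi/2)),((.449,.02,.2),(np.pi/2,-np.pi/2))):
    for w in yws:
        j=solver.inverse_kinematics(p,R(w)); print(p,round(w,2),None if j is None else np.round(j,2))
E
```

```text
top (array([  0,   0,   7,   8,  39,  80, 102,  86,  73,  22,   6,   1,   0]), array([0.138, 0.139, 0.14 , 0.141, 0.142, 0.143, 0.144, 0.145, 0.146,
       0.147, 0.148, 0.149, 0.15 , 0.151]))
(array([11, 30, 47, 62, 37, 21, 13,  8,  5]), array([0.106, 0.107, 0.108, 0.109, 0.11 , 0.111, 0.112, 0.113, 0.114,
       0.115]))
pl [0.1088 0.1098 0.1109 0.1119]
pl [0.1089 0.11   0.1111 0.112 ]
pl [0.1089 0.1101 0.1113 0.1121]
side (array([  0,   0,   0,   0,   0,   3,  19,  88, 140,  54,   9,   1,   0]), array([0.138, 0.139, 0.14 , 0.141, 0.142, 0.143, 0.144, 0.145, 0.146,
       0.147, 0.148, 0.149, 0.15 , 0.151]))
(array([ 0,  1, 11, 35, 58, 45, 15,  6,  9]), array([0.106, 0.107, 0.108, 0.109, 0.11 , 0.111, 0.112, 0.113, 0.114,
       0.115]))
pl [0.1102 0.111  0.1117 0.1125]
pl [0.1101 0.111  0.1119 0.1127]
pl [0.1101 0.1111 0.1117 0.1122]
[[-0.925  0.38   0.   ]
 [ 0.38   0.925 -0.   ]
 [-0.    -0.    -1.   ]] [0.24703903 0.60121191 0.21457425]
[[ 2.000e-04  9.600e-01  2.799e-01  7.850e-02]
 [ 1.000e+00 -2.000e-04 -2.000e-04  8.000e-04]
 [-2.000e-04  2.799e-01 -9.600e-01 -1.701e-01]
 [
[... 288 characters left out ...]
 -0.07  0.9   1.53]
(0.449, 0.019, 0.3) 0 [-0.83 -0.    0.73  2.    0.    1.14 -1.67]
(0.449, 0.019, 0.3) 3.14 [-0.56  0.01  0.45  1.99 -0.01  1.14  1.47]
(0.452, 0.232, 0.2) 1.57 [-0.87  0.25  0.38  1.98 -0.11  0.93 -0.43]
(0.452, 0.232, 0.2) -1.57 [-0.37  0.26 -0.2   1.95  0.06  0.94  2.54]
(0.53, 0.02, 0.27) 0 [-0.78  0.25  0.82  1.87 -0.2   1.11 -1.46]
(0.53, 0.02, 0.27) 1.57 [-0.6   0.22  0.59  1.86 -0.14  1.1   0.04]
(0.53, 0.02, 0.27) 3.14 [-0.45  0.21  0.41  1.86 -0.09  1.1   1.56]
(0.53, 0.02, 0.27) -1.57 [ 0.86  0.55 -1.3   1.78  0.56  1.25  2.55]
(0.449, 0.02, 0.2) 1.57 [-0.64  0.14  0.58  2.12 -0.1   0.91 -0.01]
(0.449, 0.02, 0.2) -1.57 [ 0.95  0.46 -1.29  2.03  0.52  1.04  2.55]
```

```bash
cat >> h.py <<'E'
def R(w): c,s=np.cos(w),np.sin(w);return np.array([[c,s,0],[s,-c,0],[0,0,-1.]])
BX,BY=.4482,.0192
def fz(): return env.sense()["wrist_force"][2]
def probe(x,y,z,zmin,thr=2.,step=.001):
    """lower in small steps until the tool feels a push; returns TCP z"""
    b=fz()
    while z>zmin:
        z-=step; env.movel([x,y,z],rate=.03)
        if fz()-b>thr: break
    s=env.sense(); print("probe z",s["ee_pos"][2].round(4),"df",round(s["wrist_force"][2]-b,2)); return s["ee_pos"][2]
def pick(x,y,w,first=None):
    env.reach([x,y,.17],R(w)); env.movel([x,y,.1055],rate=.12)
    effector.grasp(25); s=env.sense(); print("grip",s["gripper_width"],s["grasp_force"],s["t"])
    env.movel([x,y,.205],rate=.2)
def place(ztop):
    env.reach([BX,BY,.235],R(np.pi)); env.movel([BX,BY,ztop+.0065],rate=.15)
    probe(BX,BY,ztop+.0065,ztop-.002); effector.release()
    s=env.sense(); env.movel([BX,BY,.235],rate=.2); print("t",env.sense()["t"])
E
python3 - <<'E'
from h import *
pick(.4514,.2319,np.pi/2)
s=env.sense(); print(s["t"],s["gripper_width"],s["wrist_force"])
p,d=viewer.read_camera("side"); cv2.imwrite("pics/s1.png",cv2.resize(p[100:360,200:440,::-1],None,fx=2,fy=2))
E
```

```text
grip 0.04350769574536107 24.891327917575836 5.15
5.8 0.043392260718005754 [-0.31305589 -0.22630109 -1.08397596]
```

View pics/s1.png

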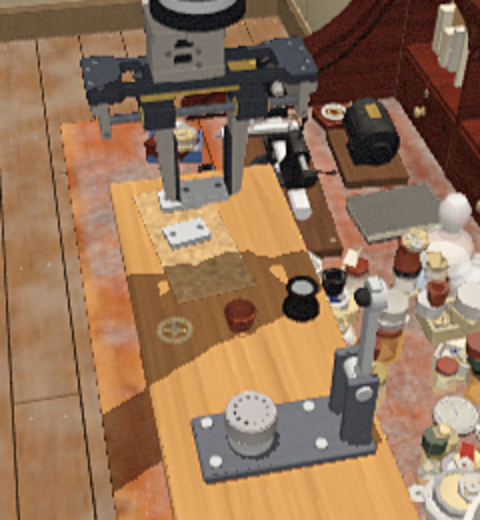

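The crop shows the plate held level between the fingertips at about (203,190). The other two plates and the bystanders haven't moved. Next I place it.

```bash
python3 - <<'E'
from h import *
place(.146)
pick(.4467,.3502,np.pi/2)
p,d=viewer.read_camera("side"); cv2.imwrite("pics/s2.png",cv2.resize(p[100:360,200:440,::-1],None,fx=2,fy=2))
P=cloud("side",d);x,y,h=P[...,0],P[...,1],P[...,2]
m=(np.hypot(x-BX,y-BY)<.03)&(abs(h-.154)<.004); print(cv2.minAreaRect((P[m][:,:2]*1000).astype(np.float32)),np.nanmedian(h[np.hypot(x-BX,y-BY)<.012]))
E
```

```text
probe z 0.1482 df 6.03
t 10.9083
grip 0.043896430150411545 24.992859363555908 14.2
((447.8722229003906, 18.857330322265625), (30.3858699798584, 45.84357452392578), 0.9242023825645447) 0.1543965928465828
```

View pics/s2.png

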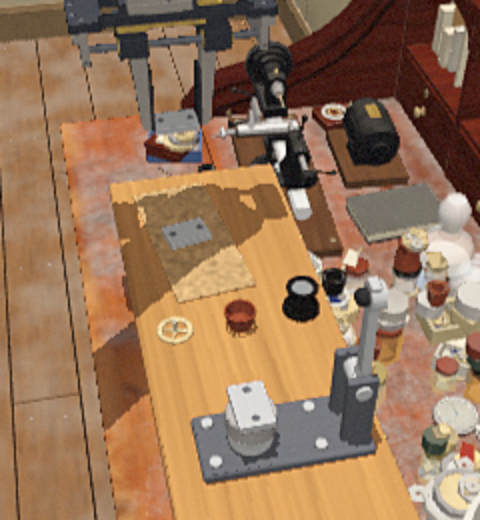

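The first plate is flat and centred (about 240,405 in the crop) and the second is held level. I'll place it, then probe the stack's height with the closed fingertips against the spare plate, whose top is at 0.111.

```bash
python3 - <<'E'
from h import *
place(.154)
effector.grasp(10)
env.movel([BX,BY,.166],rate=.2); a=probe(BX,BY,.166,.158,1.5,.0005)
env.movel([BX,BY,.205],rate=.25)
env.reach([.4437,.2919,.13],R(np.pi/2)); env.movel([.4437,.2919,.115],rate=.1)
b=probe(.4437,.2919,.115,.107,1.5,.0005)
env.movel([.4437,.2919,.15],rate=.2); print("stack top",.111+a-b,env.sense()["t"])
p,d=viewer.read_camera("side");P=cloud("side",d);x,y,h=P[...,0],P[...,1],P[...,2]
m=(np.hypot(x-BX,y-BY)<.03)&(abs(h-.162)<.004); print(cv2.minAreaRect((P[m][:,:2]*1000).astype(np.float32)),np.nanmedian(h[np.hypot(x-BX,y-BY)<.012]),np.nanmedian(h[np.hypot(x-.4437,y-.2919)<.01]))
cv2.imwrite("pics/s3.png",cv2.resize(p[100:360,200:440,::-1],None,fx=2,fy=2))
E
```

```text
probe z 0.1562 df 6.88
t 20.0083
probe z 0.1622 df 2.5
probe z 0.1114 df 4.17
stack top 0.1617065600283882 28.55
((448.1197204589844, 18.659809112548828), (30.181503295898438, 46.428009033203125), 0.3992387354373932) 0.1623242924714206 0.1744888961252818
```

View pics/s3.png

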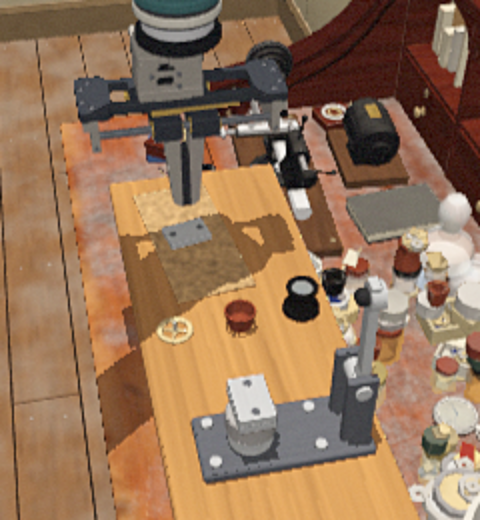

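The two-plate stack is level and centred (about 250,400), but its top is at 0.1617. That is just below the foot's stop height of 0.162, so the third plate is needed.

```bash
python3 - <<'E'
from h import *
effector.release()
pick(.4437,.2919,np.deg2rad(101.3))
place(.162)
p,d=viewer.read_camera("side");P=cloud("side",d);x,y,h=P[...,0],P[...,1],P[...,2]
m=(np.hypot(x-BX,y-BY)<.03)&(abs(h-.170)<.004); print(cv2.minAreaRect((P[m][:,:2]*1000).astype(np.float32)),np.nanmedian(h[np.hypot(x-BX,y-BY)<.012]))
cv2.imwrite("pics/s4.png",cv2.resize(p[100:360,200:440,::-1],None,fx=2,fy=2))
# arm geometry and IK of the pressing path (closed fingers, tool down, closing along y)
H=np.array([.5350,.0195,.170])
for w in (0,np.pi):
  for a in np.arange(1.5,0,-.2):
    q=H+[-.085*np.cos(a)+.014*np.sin(a),0,.085*np.sin(a)+.014*np.cos(a)]
    for tilt in (0,.4,.8):
        ry=cv2.Rodrigues(np.array([0,tilt,0]))[0]
        print(w,round(a,2),tilt,q.round(3),solver.inverse_kinematics(q,ry@R(w)) is not None)
print(env.sense()["t"])
E
```

```text
grip 0.04382167321309363 24.997814297676086 31.7333
probe z 0.1642 df 8.03
t 37.1833
((447.7894592285156, 18.239585876464844), (30.238611221313477, 44.91913604736328), 0.0006625322857871652) 0.17022215220841208Traceback (most recent call last):
  File "<stdin>", line 14, in <module>
cv2.error: OpenCV(4.12.0) /io/opencv/modules/calib3d/src/calibration_base.cpp:151: error: (-210:Unsupported format or combination of formats) The matrices must have 32f or 64f data type in function 'Rodrigues'
```

View pics/s4.png

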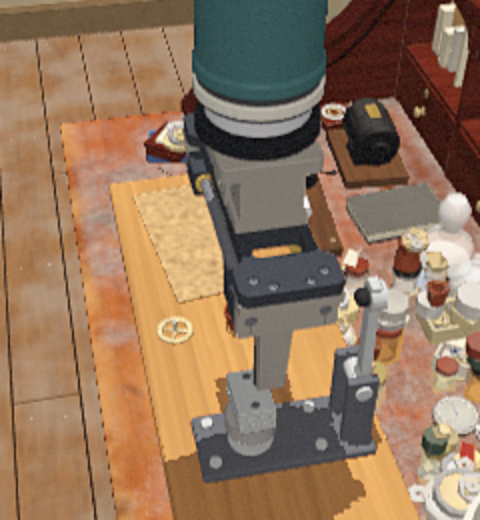

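The three-plate stack is level and within about 1 mm of centre. Before moving I check clearance behind the arm and the IK for the swing.

```bash
cat >> h.py <<'E'
HG=np.array([.5340,.0195,.170])
def tcp(a,off=.009): return HG+[-.085*np.cos(a)+.014*np.sin(a)+off,0,.085*np.sin(a)+.014*np.cos(a)]
E
python3 - <<'E'
from h import *
for c in ("top","side"):
    P=cloud(c,np.load(f"pics/{c}.npz")["d"]);x,y,h=P[...,0],P[...,1],P[...,2]
    for lo,hi in((.17,.26),(.26,.34),(.34,.5),(.5,.8)):
        m=(h>lo)&(h<hi)&(x>.5)&(x<.72)&(abs(y-.02)<.15)&~((abs(x-.535)<.025)&(abs(y-.02)<.03)&(h<.28))
        print(c,lo,m.sum(),P[m].min(0).round(3) if m.any() else "",P[m].max(0).round(3) if m.any() else "")
for w in (np.pi,0):
    ok=[solver.inverse_kinematics(q,R(w)) is not None for q in [[.448,.0195,.3],[.575,.0195,.3],[.575,.0195,.245]]+[tcp(a) for a in (1.5,1.2,.9,.6,.3,.1)]]
    print(w,ok)
s=env.sense();print(s["t"],s["ee_pos"])
E
```

```text
top 0.17 3020 [ 0.584 -0.13   0.17 ] [ 0.713 -0.078  0.26 ]
top 0.26 1146 [ 0.617 -0.13   0.26 ] [ 0.688 -0.108  0.309]
top 0.34 0  
top 0.5 0  
side 0.17 579 [ 0.584 -0.13   0.17 ] [ 0.641 -0.085  0.259]
side 0.26 126 [ 0.618 -0.13   0.26 ] [ 0.66  -0.117  0.309]
side 0.34 0  
side 0.5 0  
3.141592653589793 [True, True, True, True, True, True, True, True, True]
0 [True, True, True, True, True, True, True, True, True]
37.2333 [0.44735012 0.01918328 0.23385409]
```

```bash
python3 - <<'E'
from h import *
W=R(np.pi)
effector.grasp(10)
env.movel([.4482,.0192,.30],rate=.25)
env.movel([.576,.0195,.30],rate=.25)
env.movel([.576,.0195,.245],rate=.15)
print(env.sense()["wrist_force"].round(2),env.sense()["t"])
b=env.sense()["wrist_force"]
for a in (1.5,1.3,1.1,.9,.7,.5,.35):
    q=tcp(a); q[2]-=.006*np.sin(a)
    env.movel(q,rate=.1); s=env.sense(); print(a,s["ee_pos"].round(3),(s["wrist_force"]-b).round(2),round(s["t"],2))
p,d=viewer.read_camera("side"); cv2.imwrite("pics/s5.png",cv2.resize(p[100:360,200:440,::-1],None,fx=2,fy=2))
E
```

```text
[0.57 0.73 0.31] 40.1583
1.5 [0.551 0.02  0.251] [-0.2  -0.94 -0.78] 40.57
1.3 [0.534 0.02  0.25 ] [-1.37 -0.99 -0.56] 40.89
1.1 [0.517 0.02  0.247] [-0.25 -1.55  0.58] 41.22
0.9 [0.501 0.02  0.241] [-0.21 -0.76 -0.27] 41.53
0.7 [0.487 0.02  0.232] [ 0.27 -1.48  0.44] 41.85
0.5 [0.475 0.02  0.22 ] [-1.1  -1.3   0.42] 42.17
0.35 [0.468 0.019 0.21 ] [-0.16  0.    1.17] 42.44
```

View pics/s5.png

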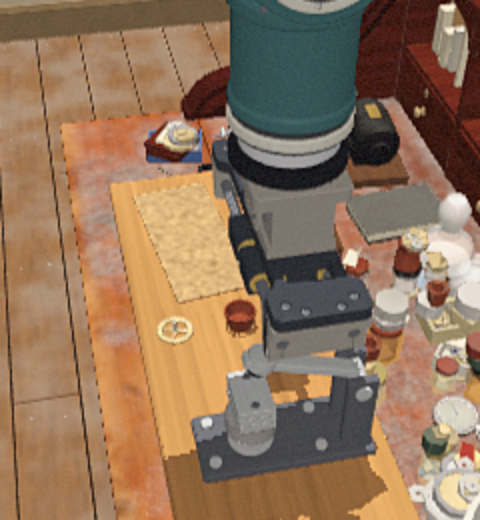

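The arm has swung down with the fingertips on its pad (about 258,358), just above the stack (about 250,390). Now I press.

```bash
python3 - <<'E'
from h import *
b=.31
for a in (.25,.16): env.movel(tcp(a,.007),rate=.06)
q=tcp(.12,.006)
env.movel(q,rate=.05)
z=q[2]
while z>.183:
    z-=.0005; env.movel([q[0],q[1],z],rate=.03)
    f=fz()-b
    if f>16: break
env.pause(.5); s=env.sense(); print(z,s["ee_pos"].round(4),s["wrist_force"].round(2),s["t"],"angle~",(s["ee_pos"][2]-.184)/.085*1)
p,d=viewer.read_camera("side"); cv2.imwrite("pics/s6.png",cv2.resize(p[100:360,200:440,::-1],None,fx=2,fy=2))
P=cloud("side",d);x,y,h=P[...,0],P[...,1],P[...,2]
m=(np.hypot(x-BX,y-BY)<.032)&(abs(h-.170)<.0025); print(cv2.minAreaRect((P[m][:,:2]*1000).astype(np.float32)),m.sum())
E
```

```text
0.1895748585215123 [0.4573 0.0195 0.1914] [-6.62 -0.24 20.02] 46.0583 angle~ 0.087363770857347
((447.8313293457031, 18.513694763183594), (45.30083084106445, 30.221874237060547), 89.95042419433594) 252
```

View pics/s6.png

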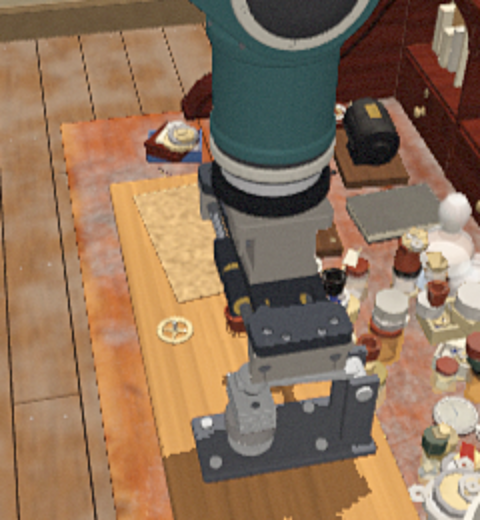

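The foot rests on the level, centred stack (about 250,400) with a steady push of about 20 N at roughly 0.09 rad. I'm handing the job in.

```bash
python3 - <<'E'
from station import *
print(workorder.finish_job())
E
```

```text
the job is handed in; nothing more can be done
None
```

I stacked all three plates, level and within about 1 mm of the block's centre (two reached only 0.1617 m, just short of the 0.162 m the foot needs), and handed the job in at about 46 s with the fingers pressing the arm's pad at about 20 N and the arm at roughly 0.09 rad; I saw no bystander move, but no verdict came back.

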